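# Stack a layered pattern weight and set it under the curing lamp

## Robot

A 6-joint arm with a two-finger parallel gripper is mounted at the origin on the work surface. World frame = base frame: x ahead of the robot, y to its left, z up, the work surface at z = 0. Lengths are in m, angles in degrees, forces in N, time in s.
With the tool pointing down it reaches from about 0.3 to 0.75 m from the base axis. Payload 8.5 kg.
Tool frame: the origin (TCP) lies midway between the tips of the shut fingers; the grasp point (between the pads) lies 19 mm behind it; z points along the fingers, y is the line along which they close (so a half turn about z gives the same grasp; the last joint's range is limited). The gripper opens to 85 mm and grips with 20 to 120 N. Pads are 22 mm wide; open, the fingers measure 114 mm over their backs; the gripper's body (76 mm by 85 mm) begins 54 mm behind the grasp point. The pads swing forward as they close: fully open they stand 13 mm farther back than shut.
Start: joints at [-77.481, 21.807, 74.336, -0, 83.858, -12.336], TCP at [0.231, -0.499, 0.231] pointing down, gripper open.
Joint ranges: [-178.18, 178.18], [-50.72, 133.34], [12.68, 142.11], [-81.47, 261.47], [9.98, 163.14], [-165.26, 165.26]. Speed limits (degrees/s): [136.94, 136.94, 180, 180, 180, 180].

## Interface

Orientations are given as a 3x3 rotation matrix whose columns are the frame's x, y, z axes.
In Python, from rig import observe, optics, order, spotter gives the robot as it stands.
- The arm moves only by the tool move_arm, never from a script. Its argument "series" is text: rows parted by semicolons, each of 5 numbers parted by spaces: the shift along the tool's x, y, z in cm, then the turn about the tool's z in degrees, then the opening, from -1 (shut) to 1 (fully open). A call has 1 to 8 rows; each row is the pose to reach, as a shift and turn from the pose commanded when the call began, along the tool's axes at that moment; what a row does not reach only later rows make up. A row lasts 1/8 s, in which the tool goes at most 62.5 mm and 10.7 degrees, less where a joint would pass 70% of its speed; a pose out of reach is approached as far as the arm can. A call with a gripper value outside its range is refused whole. The fingers move at their own pace and stop on an object; "force" is the grip in N (left out, the last holds). Time passes only in rows, so rows that repeat a pose let the fingers close. It gives the time, the measured TCP pose, the force, the opening and the grip force at its end, in the units of the state.
- observe(): the state, without advancing time (a new reading comes with each control period).
- optics.get_image(name): name is "scene" or "top" or "wrist"; returns a dict with "pixels" (480x640x3 uint8, blue, green, red), "camera_matrix" (3x3 intrinsics, pixels), "rvec" (rotation vector, rad) and "tvec" (3), from world to camera coordinates, as OpenCV has them. Camera axes: x right, y down, z forward; pixel columns grow to the right and rows downward; lengths in m; the calibration is good to about 2 mm. The wrist camera is an equidistant fisheye: a pixel r from the principal point sees the ray r / f radians off the axis. A picture is of the moment at which its call begins. There is no depth.
- order.close_job(): hands the job in; it is judged then, once.
Trained networks look in the newest picture that a camera, given by its name, has taken for a name from the list of things; names that differ only in an ending like _2 or _b are one class to them, and where a whole thing is asked for, a point or a joint stands for the part that bears it (a point fixed in the world has none). Each returns a list of dicts, best first, with "score" (0 to 1); they miss things now and then, are a little off and sometimes report something else, mostly with a low value. They report only what shows in the picture. A call takes as long as a camera call. They do not tell look-alikes from the thing itself.
- spotter.find_in(thing, camera): "point" ([x, y, z] in m, in world coordinates, good to about 4 mm: the middle of the surface that is visible of it).
- spotter.cut_out(thing, camera): "pixels" (480x640 bool, what is visible of it).
- spotter.mark_of(thing, camera): "point" ([x, y, z] in m, in world coordinates, good to about 4 mm: a listed point, or the origin of a listed thing).
The state is a dict: "time_s": time; "q": joint angles; "qvel": joint speeds; "joint_efforts": joint torques, N m; "position": TCP position; "tool_rot": TCP orientation; "ft_force": force on the tool from outside, world axes, zero at the start; "wrist_torque": the same for the moment, N m; "grip_width": finger opening in m; "gripper_force": force on a finger pad.
Only numpy, scipy, OpenCV 4.12 (cv2) and the standard library are available. Lean on these libraries where they do the work, as an engineer would, in place of code of your own. Each camera call takes 0.05 s, during which the arm holds its last target. There are 200 camera calls.

## Task

Make up a pattern weight for the cutting table: raise the lamp panel of the curing station fully, then stack the discs neatly, flat and centred in the gold circle on its bed - the cork foot first, then every blue disc there is, then the yellow cap on top. Then lower the lamp gently, without slamming it, all the way onto its stop, and last press the orange lever down until it catches and stays down. Leave the other things on the table where they are.

Things in the scene. Friction and masses are not known exactly. Their poses are not given: they have to be found in the camera images.
- bed (a point): centre of the top face of the curing station's round dark steel bed (130 mm across, flush in a white slab, marked with a thin gold circle 70 mm across in the middle), 22 mm above the table.
- station: the fixed curing station, origin on the table under the bed centre; its x points from the robot's side towards the lamp's hinge at the back, y to the left. White slab 255 (x) by 200 (y) mm, flush with the bed, from x = -105 to +150 mm, 22 mm high; two white columns at the back at x = +135 mm, y = -60 and +60 mm, 122 mm high, 22 by 26 mm
- lamp (a joint): angle of the flat white UV lamp panel, hinged at the back of the station: 0 = level, down on its stop over the bed (underside 110 mm above the table); it opens upward, about the station's y axis, to its open stop at 1.65 rad, a little past upright. The hinge is stiff and the panel stays wherever it is left; lifting the bar takes up to about 5 N
- lamp_bar (a point): middle of the round black handle bar along the front edge of the lamp panel: 13 mm thick, along the station's y, clear for 100 mm between its two arms, its axis 43 mm in front of the panel edge. It lies 220 mm from the hinge axis and level with the hinge when the lamp is down. The bar may turn between the fingers. The panel is 165 mm deep, 160 mm wide, 18 mm thick
- lamp_hinge (a point): middle of the lamp's hinge axis, fixed on the station, 115 mm above the table, 135 mm behind the bed centre
- lever (a joint): angle of the sprung switch lever at the right side of the station: 0 = up (start); pressed down it grows to its stop at 0.70 rad. A spring pushes it back up (up to about 9 N at the pad) until about 0.52 rad; beyond that a detent pulls it on down and holds it at 0.70
- lever_pad (a point): centre of the top face of the orange pad (45 mm long, 30 mm wide) at the free end of the lever, facing the robot; 109 mm from the pivot; when the lever is up it is about 127 mm above the table, latched about 53 mm, and stays within 10 mm of the same horizontal place
- lever_pivot (a point): pivot of the lever, fixed on the station, 80 mm above the table, at x = +10 mm, y = -130 mm from the bed centre; the lever turns in the station's x-z plane
- foot: cork disc, light brown, 12 mm thick, 64 mm in diameter; origin at the middle of the disc (half its thickness up), z its own axis; both faces are alike, either may be up
- cap: yellow disc with a white dot on both faces, 12 mm thick, 64 mm in diameter; origin at the middle of the disc (half its thickness up), z its own axis; both faces are alike, either may be up
- tile1: blue acrylic disc, 10 mm thick, 64 mm in diameter; origin at the middle of the disc (half its thickness up), z its own axis; both faces are alike, either may be up. All blue discs are alike; two to four of them are present
- tile2: blue acrylic disc, 10 mm thick, 64 mm in diameter; origin at the middle of the disc (half its thickness up), z its own axis; both faces are alike, either may be up. All blue discs are alike; two to four of them are present
- tile3: blue acrylic disc, 10 mm thick, 64 mm in diameter; origin at the middle of the disc (half its thickness up), z its own axis; both faces are alike, either may be up. All blue discs are alike; two to four of them are present
- tile4: blue acrylic disc, 10 mm thick, 64 mm in diameter; origin at the middle of the disc (half its thickness up), z its own axis; both faces are alike, either may be up. All blue discs are alike; two to four of them are present
- spool_red: bystander: red thread spool standing upright, 48 mm across, 50 mm high, origin under its centre
- spool_green: bystander: green thread spool standing upright, 48 mm across, 50 mm high, origin under its centre
- glue: bystander: standing glue bottle with an orange cap, 48 mm across, 130 mm high, origin under its centre
- shears: bystander: fabric shears with black handles lying flat, 190 mm long along x, origin at the rivet, 10 mm high
- mug: bystander: blue mug, 80 mm across, 90 mm high, origin under its centre, handle to its y
- rotary_cutter: bystander: rotary cutter with a yellow handle lying flat, 155 mm long along x, 45 mm high at the wheel, origin near its middle
There are look-alikes about, which are no part of the job. What is shaped like the tile4 but black is not meant.

How it is judged (in metres and radians):
On the way, in this order (a step that is already met when the one before it is completed fails the run):
1. the lamp is raised fully (value of joint lamp above 1.35 rad), for 0.2 s.
2. the cork foot lies flat and centred on the bed, let go, the lamp still up (horizontal distance between foot and bed below 0.008 m and angle between the z axis of foot and the z axis of bed, either way round below 0.08 rad and z of foot in the frame of bed below 0.01 m and contact force between the fingers and foot below 0.1 N and value of joint lamp above 1.35 rad), for 0.2 s.
3. every blue disc lies on the foot, flat and centred, let go, the lamp still up (horizontal distance between each of foot, tile1, tile2, tile3, tile4 and bed below 0.008 m and angle between the z axis of each of foot, tile1, tile2, tile3, tile4 and the z axis of bed, either way round below 0.08 rad and z of foot in the frame of bed below 0.01 m and z of tile1 in the frame of bed between 0.013 and 0.052 m and z of tile2 in the frame of bed between 0.013 and 0.052 m and z of tile3 in the frame of bed between 0.013 and 0.052 m and z of tile4 in the frame of bed between 0.013 and 0.052 m and contact force between the fingers and tile1 below 0.1 N and contact force between the fingers and tile2 below 0.1 N and contact force between the fingers and tile3 below 0.1 N and contact force between the fingers and tile4 below 0.1 N and value of joint lamp above 1.35 rad), for 0.2 s.
4. the yellow cap lies on top, let go, the lamp still up (horizontal distance between each of foot, tile1, tile2, tile3, tile4, cap and bed below 0.008 m and angle between the z axis of each of foot, tile1, tile2, tile3, tile4, cap and the z axis of bed, either way round below 0.08 rad and z of foot in the frame of bed below 0.01 m and z of tile1 in the frame of bed between 0.013 and 0.052 m and z of tile2 in the frame of bed between 0.013 and 0.052 m and z of tile3 in the frame of bed between 0.013 and 0.052 m and z of tile4 in the frame of bed between 0.013 and 0.052 m and z of cap in the frame of bed between 0.034 and 0.063 m and ((angle between cap's own z axis and vertical below 0.1 rad and z of each of tile1, tile2, tile3, tile4 in the frame of cap below -0.007 m) or (angle between cap's own z axis and vertical above 3.04 rad and z of each of tile1, tile2, tile3, tile4 in the frame of cap above 0.007 m)) and contact force between the fingers and cap below 0.1 N and value of joint lamp above 1.35 rad), for 0.2 s.
5. the lamp is down on its stop over the stack (horizontal distance between each of foot, tile1, tile2, tile3, tile4, cap and bed below 0.008 m and angle between the z axis of each of foot, tile1, tile2, tile3, tile4, cap and the z axis of bed, either way round below 0.08 rad and z of foot in the frame of bed below 0.01 m and z of tile1 in the frame of bed between 0.013 and 0.052 m and z of tile2 in the frame of bed between 0.013 and 0.052 m and z of tile3 in the frame of bed between 0.013 and 0.052 m and z of tile4 in the frame of bed between 0.013 and 0.052 m and z of cap in the frame of bed between 0.034 and 0.063 m and ((angle between cap's own z axis and vertical below 0.1 rad and z of each of tile1, tile2, tile3, tile4 in the frame of cap below -0.007 m) or (angle between cap's own z axis and vertical above 3.04 rad and z of each of tile1, tile2, tile3, tile4 in the frame of cap above 0.007 m)) and value of joint lamp below 0.04 rad), for 0.2 s.
6. the lever is pressed down and caught (value of joint lever above 0.6 rad), for 0.2 s.
At the end, for the whole second after the job is handed in: foot, all blue discs present and cap are stacked in that order on the bed, each within 8 mm of the bed's centre, flat within 0.08 rad and at rest; the lamp is down on its stop (below 0.04 rad) and the lever latched (above 0.60 rad) (all of step 5 and linear speed of each of foot, tile1, tile2, tile3, tile4, cap below 0.02 m/s and value of joint lever above 0.6 rad); the robot touches nothing.
It fails at once if the lamp is slammed: it comes down onto its stop faster than 1.5 rad/s (velocity of joint lamp below -1.5 rad/s and value of joint lamp below 0.3 rad).
It fails at once if a bystander (spool, glue, shears, mug, rotary cutter) is moved more than 5 cm (distance of any of spool_red, spool_green, glue, shears, mug, rotary_cutter from where it was at the start of the episode above 0.05 m).
Of tile1, tile2, tile3, tile4 only 2 to 4 are there at a start; the rules pass over those that are not, and their reading is None.
At some moment in a run one of tile1, tile2, tile3, tile4, cap may be knocked a few centimetres aside while the robot is not near it.
Once in a run the grip may slacken for a moment while it holds something.
It also fails if it takes over 210 s, if anything falls off the work surface, if the arm or the gripper's body presses on something with over 40 N, if the wrist force passes 120 N, or if a joint passes its speed limit or range.

## Working session

There is one attempt and no reset: what is moved stays moved. The work goes in short steps, Python scripts to look and compute and a tool call to move; the robot and the scene stay as the last step left them, time stands still between calls to the robot, and variables do not carry over. Pictures are saved under pics/ and viewed, at most 15 in all, crops included, and the job is handed in when it is done.

Besides the shell and the picture viewer there is one more tool, called after ">>>" as name(argument=value, ...) on one line, values as JSON. move_arm: Moves the arm, as the interface text tells. Its arguments: {"type":"object","properties":{"series":{"type":"string"},"force":{"type":"number"}},"required":["series"]}

```bash
ls; mkdir -p pics
cat > h.py <<'E'
import numpy as np, cv2
from rig import observe, optics, order, spotter
def save(name,fn):
    im=optics.get_image(name); cv2.imwrite('pics/'+fn,im['pixels']); return im
def R(): return np.array(observe()['tool_rot'])
E
python3 - <<'E'
from h import *
for c in ['scene','top']: save(c,c+'0.png')
for t in ['bed','lamp_bar','lamp_hinge','lever_pad','lever_pivot','foot','cap','tile1','station']:
    for c in ['scene','top']:
        print(t,c,[(np.round(d['point'],3).tolist(),round(d['score'],2)) for d in spotter.mark_of(t,c)])
s=observe();print(s['time_s'],np.round(s['tool_rot'],3).tolist(),s['grip_width'])
E
```

```text
pics
bed scene [([0.545, -0.083, 0.023], 0.63), ([0.559, -0.216, 0.078], 0.24)]
bed top [([0.551, -0.088, 0.023], 0.69)]
lamp_bar scene [([0.469, -0.089, 0.185], 0.65)]
lamp_bar top [([0.474, -0.085, 0.184], 0.89)]
lamp_hinge scene [([0.681, -0.083, 0.118], 0.61), ([0.468, 0.395, 0.004], 0.58)]
lamp_hinge top [([0.682, -0.08, 0.116], 0.82)]
lever_pad scene [([0.457, -0.217, 0.128], 0.55)]
lever_pad top [([0.463, -0.218, 0.13], 0.98)]
lever_pivot scene [([0.562, -0.216, 0.084], 0.66), ([0.55, -0.088, -0.001], 0.35)]
lever_pivot top [([0.558, -0.214, 0.079], 0.77)]
foot scene []
foot top []
cap scene [([0.564, 0.162, 0.005], 0.55)]
cap top [([0.567, 0.161, 0.003], 0.6)]
tile1 scene [([0.682, 0.117, 0.003], 0.95), ([0.558, 0.29, 0.01], 0.66), ([0.711, 0.378, 0.004], 0.61), ([0.76, 0.215, 0.002], 0.6), ([0.443, 0.158, 0.004], 0.56), ([0.465, 0.394, 0.003], 0.54)]
tile1 top [([0.681, 0.115, 0.002], 0.94), ([0.648, 0.23, 0.008], 0.93), ([0.554, 0.292, 0.009], 0.88), ([0.439, 0.159, 0.005], 0.68), ([0.462, 0.397, 0.007], 0.63), ([0.76, 0.214, 0.004], 0.61), ([0.718, 0.386, 0.006], 0.58)]
station scene [([0.55, -0.087, -0.0], 0.81)]
station top [([0.546, -0.088, -0.002], 0.84), ([0.555, 0.292, 0.011], 0.7)]
1.0 [[0.907, 0.42, 0.0], [0.42, -0.907, 0.0], [0.0, -0.0, -1.0]] 0.08561494998960568
```

View pics/scene0.png

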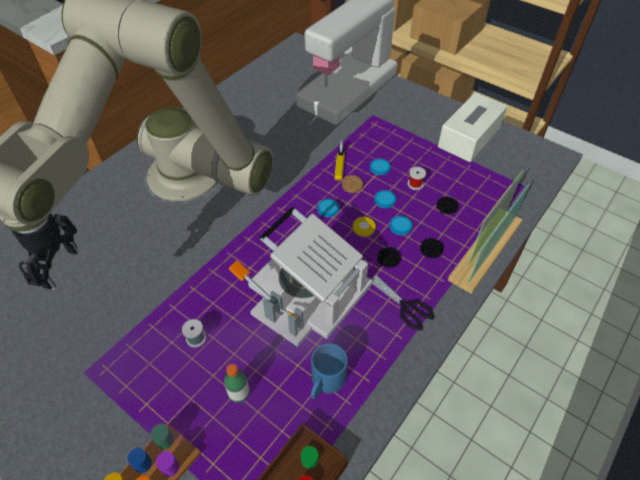

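View pics/top0.png

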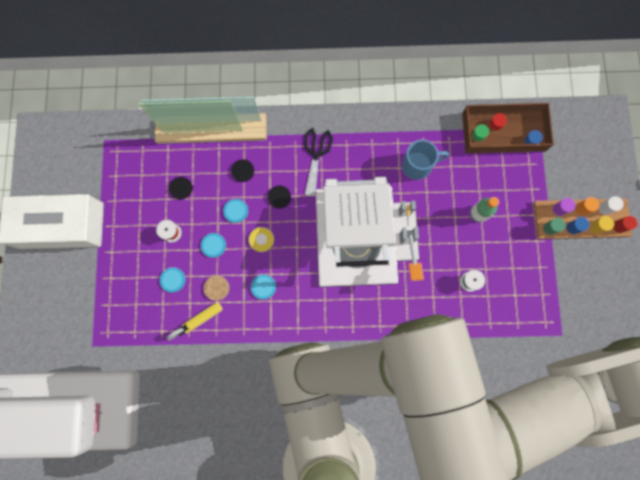

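The top view shows four blue discs at (235,211), (213,246), (173,280) and (263,287). The cork disc is at (216,288), the yellow cap at (261,239), and black look-alikes at (180,188), (243,171) and (279,197). The lamp bar is at (361,263) and the lever pad at (416,272). By colour the four blue ones are meant and the black ones are not, so I'll confirm that in one enlarged crop and measure the centres.

```bash
cat >> h.py <<'E'
COL={'blue':((92,110,90),(108,255,255)),'cap':((22,120,90),(34,255,255)),'foot':((8,40,80),(20,190,255))}
def back(im,uv,z):
    Rm=cv2.Rodrigues(np.array(im['rvec'],float))[0]; t=np.array(im['tvec'],float).ravel()
    n=cv2.undistortPoints(np.array(uv,float).reshape(-1,1,2),np.array(im['camera_matrix'],float),None).reshape(-1,2)
    d=np.c_[n,np.ones(len(n))]@Rm; o=-Rm.T@t
    return o+d*((z-o[2])/d[:,2])[:,None]
def discs(im,col,ztop,area=60):
    hsv=cv2.cvtColor(im['pixels'],cv2.COLOR_BGR2HSV); m=cv2.inRange(hsv,*COL[col])
    m=cv2.morphologyEx(m,cv2.MORPH_CLOSE,np.ones((5,5))); out=[]
    for c in cv2.findContours(m,cv2.RETR_EXTERNAL,cv2.CHAIN_APPROX_NONE)[0]:
        if cv2.contourArea(c)<area: continue
        p=back(im,c.reshape(-1,2),ztop)[:,:2].astype(np.float32)
        (a,b),r=cv2.minEnclosingCircle(p)
        if .022<r<.045:
            q=p.mean(0); mm=cv2.moments(c); g=back(im,[[mm['m10']/mm['m00'],mm['m01']/mm['m00']]],ztop)[0]
            out.append((np.round([a,b],4).tolist(),round(float(r),4),np.round(g[:2],4).tolist(),c.reshape(-1,2).mean(0).round().tolist()))
    return out
E
python3 - <<'E'
from h import *
for c in ['top','scene']:
    im=optics.get_image(c)
    for k,z in [('blue',.01),('cap',.012),('foot',.012)]:
        for d in discs(im,k,z): print(c,k,*d)
    if c=='top': cv2.imwrite('pics/crop1.png',cv2.resize(im['pixels'][150:350,140:340],None,fx=3,fy=3,interpolation=cv2.INTER_CUBIC))
print(observe()['q'])
E
```

```text
top blue [0.4381, 0.1584] 0.0317 [0.4388, 0.1585] [263.0, 287.0]
top blue [0.4643, 0.395] 0.0328 [0.4629, 0.3951] [172.0, 280.0]
top blue [0.5518, 0.2899] 0.0324 [0.5514, 0.2901] [213.0, 245.0]
top blue [0.5794, -0.6658] 0.0267 [0.58, -0.6669] [578.0, 225.0]
top blue [0.6429, 0.232] 0.0325 [0.6431, 0.2319] [235.0, 210.0]
top cap [0.5635, 0.1635] 0.0308 [0.5636, 0.1631] [261.0, 239.0]
top cap [0.5782, -0.7292] 0.0278 [0.5799, -0.7296] [602.0, 225.0]
top foot [0.433, 0.2794] 0.0373 [0.4374, 0.2798] [216.0, 290.0]
top foot [0.4684, -0.2351] 0.0231 [0.4687, -0.2366] [415.0, 271.0]
scene blue [0.5589, -0.6528] 0.0272 [0.5548, -0.6524] [137.0, 460.0]
scene blue [0.6483, 0.2274] 0.0351 [0.6483, 0.2273] [401.0, 225.0]
scene blue [0.4444, 0.1548] 0.0347 [0.4443, 0.1541] [328.0, 207.0]
scene blue [0.5559, 0.2856] 0.0349 [0.5569, 0.2854] [385.0, 199.0]
scene blue [0.4679, 0.3902] 0.0353 [0.4682, 0.3906] [380.0, 166.0]
scene cap [0.5689, 0.1588] 0.0343 [0.5689, 0.158] [364.0, 226.0]
scene foot [0.8089, -0.4693] 0.0394 [0.8109, -0.4771] [287.0, 465.0]
scene foot [0.4389, 0.2743] 0.042 [0.4439, 0.2747] [351.0, 183.0]
[-7.74819896e+01  2.18080879e+01  7.43344222e+01  5.60895101e-04
  8.38589229e+01 -1.23354201e+01]
```

View pics/crop1.png

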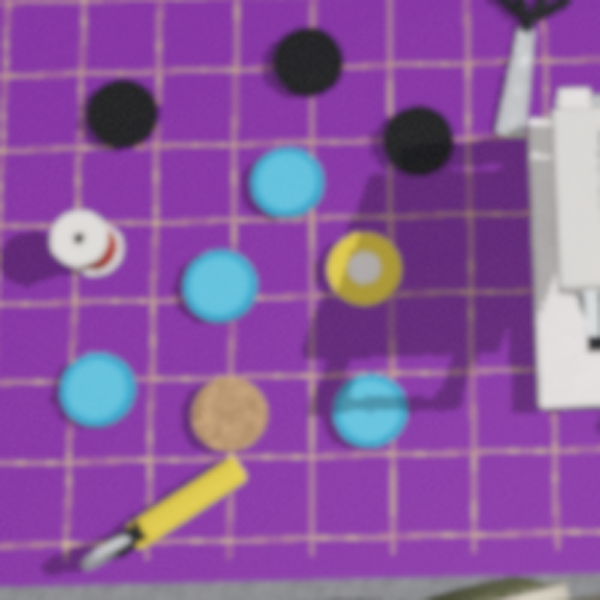

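The crop confirms it: blue discs at (97,389), (220,286), (287,182) and (370,410), cork at (229,413), cap at (364,268), and three black look-alikes to leave alone. First the lamp: I'll go above the bar with the tool's y turned along world x.

>>> move_arm(series="4.9 -3.4 -0.8 -8.2 -0.3; 9.8 -6.8 -1.6 -16.3 -0.3; 14.7 -10.2 -2.4 -24.5 -0.3; 19.6 -13.6 -3.2 -32.6 -0.3; 24.5 -17.0 -4 -40.8 -0.3; 29.4 -20.4 -4.8 -49 -0.3; 34.3 -23.8 -5.5 -57 -0.3; 39.2 -27.3 -6 -65.2 -0.3", force=40)

```text
time_s: 2.1
position: [0.4729, -0.0848, 0.2918]
tool_rot: [[-0.006, 1.0, 0.001], [1.0, 0.006, -0.0], [-0.0, 0.001, -1.0]]
ft_force: [1.5, -1.0, -0.7]
grip_width: 0.0298
gripper_force: 0.0
```

>>> move_arm(series="0 0 5 0.3 -0.3; 0 0 10 0.3 -0.3; 0 0 12.4 0.3 -0.3; 0 0 12.4 0.3 -0.3; 0 0 12.4 0.3 -1; 0 0 12.4 0.3 -1; 0 0 12.4 0.3 -1; 0 0 12.4 0.3 -1", force=30)

```text
time_s: 3.1
position: [0.4727, -0.0868, 0.1679]
tool_rot: [[0.004, 1.0, 0.002], [1.0, -0.004, -0.001], [-0.001, 0.002, -1.0]]
ft_force: [4.4, -0.3, -0.7]
grip_width: 0.0117
gripper_force: 29.5
```

>>> move_arm(series="0 0.5 -1.4 0 -1; 0 1.1 -2.7 0 -1; 0 1.9 -4.1 0 -1; 0 2.6 -5.4 0 -1; 0 3.6 -6.6 0 -1; 0 4.5 -7.8 0 -1; 0 5.6 -8.9 0 -1; 0 6.7 -9.9 0 -1")

```text
time_s: 4.1
position: [0.5365, -0.0859, 0.2668]
tool_rot: [[0.004, 1.0, -0.008], [1.0, -0.004, 0.002], [0.002, -0.008, -1.0]]
ft_force: [-11.7, 3.4, 6.5]
grip_width: 0.0118
gripper_force: 29.9
```

>>> move_arm(series="0 1.2 -0.95 0 -1; 0 2.5 -1.8 0 -1; 0 3.8 -2.6 0 -1; 0 5.2 -3.25 0 -1; 0 6.6 -3.8 0 -1; 0 8.1 -4.3 0 -1; 0 9.6 -4.65 0 -1; 0 11.1 -4.9 0 -1")

```text
time_s: 5.1
position: [0.6493, -0.085, 0.3168]
tool_rot: [[0.002, 1.0, -0.002], [1.0, -0.002, 0.003], [0.003, -0.002, -1.0]]
ft_force: [-4.1, 9.9, 7.7]
grip_width: 0.012
gripper_force: 31.4
```

```bash
python3 -c "
from h import *
print(np.round(observe()['q'],1))"
```

```text
[-17.9  31.4  44.6   0.2 104.2 -17.7]
```

>>> move_arm(series="0 1.3 -0.1 0 -1; 0 2.6 -0.2 0 -1; 0 2.6 -0.2 0 -1; 0 2.6 -0.2 0 -0.4; 0 2.6 -0.2 0 -0.4; 0 2.6 -3 0 -0.4; 0 2.6 -6 0 -0.4")

```text
time_s: 5.98
position: [0.6757, -0.0878, 0.3756]
tool_rot: [[0.005, 1.0, -0.002], [1.0, -0.005, 0.0], [0.0, -0.002, -1.0]]
ft_force: [-0.6, 0.1, 0.8]
grip_width: 0.0258
gripper_force: 0.0
```

Run:
```python
from h import *
im=save('top','top1.png'); im2=save('scene','scene1.png')
for t in ['lamp_bar','bed','lamp_hinge','lever_pad','lever_pivot']:
    for c in ['scene','top']:
        print(t,c,[(np.round(d['point'],3).tolist(),round(d['score'],2)) for d in spotter.mark_of(t,c)][:1])
cv2.imwrite('pics/c2.png',np.hstack([cv2.resize(im['pixels'][170:300,300:430],(400,400)),cv2.resize(im2['pixels'][190:350,220:380],(400,400))]))
```

```text
lamp_bar scene [([0.675, -0.088, 0.333], 0.91)]
lamp_bar top [([0.621, -0.416, 0.0], 0.6)]
bed scene [([0.549, -0.084, 0.022], 0.57)]
bed top [([0.552, -0.088, 0.024], 0.63)]
lamp_hinge scene [([0.685, -0.083, 0.115], 0.73)]
lamp_hinge top []
lever_pad scene [([0.456, -0.216, 0.125], 0.88)]
lever_pad top [([0.463, -0.219, 0.129], 0.76)]
lever_pivot scene [([0.559, -0.215, 0.082], 0.68)]
lever_pivot top [([0.555, -0.214, 0.077], 0.81)]
```

View pics/c2.png

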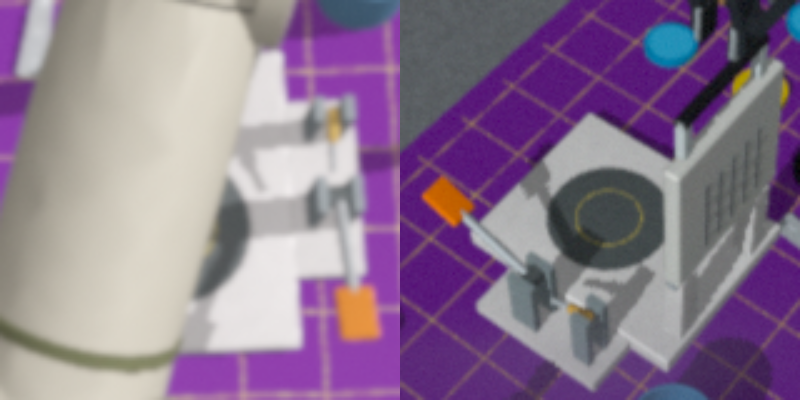

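The left crop shows mostly the arm over the bed. The right crop shows the lamp panel upright, with the bed and its gold ring clear at about (609,217). Next, the cork, gripped across world y to stay off the cutter.

>>> move_arm(series="4.5 -2.9 0 -10.5 0.3; 9.0 -5.8 1 -21 1; 13.5 -8.7 3 -31.5 1; 18 -11.6 6 -42 1; 22.5 -14.5 9 -52.5 1; 27 -17.4 12 -63 1; 31.7 -20.4 14 -73.5 1; 36.4 -23.5 16 -84 1")

```text
time_s: 7.58
position: [0.4415, 0.2789, 0.2148]
tool_rot: [[-0.995, 0.103, 0.0], [0.103, 0.995, 0.0], [-0.0, 0.0, -1.0]]
ft_force: [1.4, 1.2, -0.6]
grip_width: 0.0856
gripper_force: 0.0
```

```bash
cat >> h.py <<'E'
def ring(im,rbed=.065):
    # dark bed disc: fit circle on plane z=.022 from gold pixels near (0.55,-0.086)
    hsv=cv2.cvtColor(im['pixels'],cv2.COLOR_BGR2HSV)
    v,u=np.mgrid[0:480,0:640]; P=back(im,np.c_[u.ravel(),v.ravel()],.022)[:,:2]
    d=np.hypot(*(P-[.55,-.086]).T); h=hsv.reshape(-1,3).astype(int)
    s=(abs(d-.035)<.012)&(h[:,0]>12)&(h[:,0]<35)&(h[:,1]>70)
    A=P[s]; w=np.ones(len(A))
    from scipy.optimize import least_squares
    r=least_squares(lambda p:np.hypot(A[:,0]-p[0],A[:,1]-p[1])-p[2],[.55,-.086,.035],loss='soft_l1',f_scale=.001)
    return len(A),np.round(r.x,4).tolist()
E
python3 - <<'E'
from h import *
for c in ['top','scene']:
    im=optics.get_image(c); print(c,ring(im),discs(im,'foot',.012))
save('wrist','w1.png'); s=observe(); print(s['position'],s['q'])
E
```

```text
top (0, [0.55, -0.086, 0.035]) [([0.4696, -0.2378], 0.0236, [0.4686, -0.2366], [416.0, 271.0])]
scene (48, [0.5454, -0.0867, 0.0342]) [([0.964, 0.2317], 0.0404, [0.9647, 0.2227], [503.0, 280.0]), ([0.4376, 0.2761], 0.0438, [0.444, 0.2747], [351.0, 183.0])]
[0.4408876  0.27912637 0.21470877] [ 1.93226315e+01  1.97778820e+01  8.03897760e+01  4.34587242e-03
  7.99296873e+01 -6.46653506e+01]
```

View pics/w1.png

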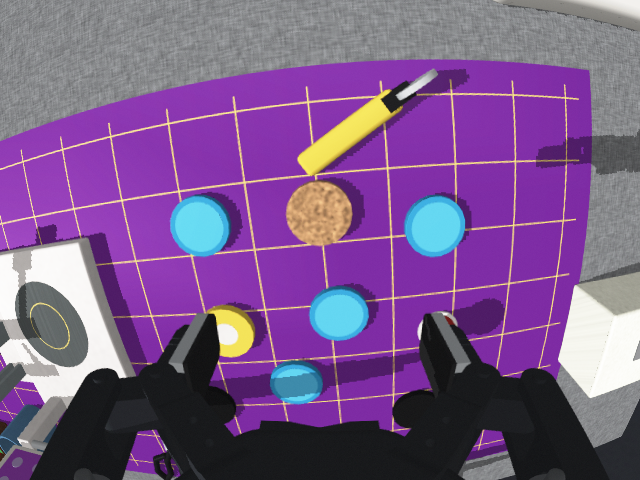

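The wrist view shows the cork at (319,213), the blue discs at (200,225), (435,225), (338,313) and (296,382), and the bed ring at (50,326). I'll measure with the fisheye model.

```bash
python3 - <<'E'
s=open('h.py').read()
s=s.replace("    n=cv2.undistortPoints(","    K=np.array(im['camera_matrix'],float)\n    if im.get('fe'): n=cv2.fisheye.undistortPoints(np.array(uv,float).reshape(-1,1,2),K,np.zeros(4)).reshape(-1,2)\n    else: n=cv2.undistortPoints(")
s+='''
def wrist():
    im=dict(optics.get_image('wrist')); im['fe']=1; return im
'''
open('h.py','w').write(s)
E
python3 - <<'E'
from h import *
im=wrist()
print(ring(im))
for k,z in [('blue',.01),('cap',.012),('foot',.012)]:
    for d in discs(im,k,z): print(k,*d)
print(im['camera_matrix'])
E
```

```text
(167, [0.5461, -0.0865, 0.0342])
blue [0.6433, 0.2318] 0.0349 [0.6416, 0.2322] [298.0, 379.0]
blue [0.5526, 0.2893] 0.0334 [0.5514, 0.2896] [340.0, 310.0]
blue [0.4415, 0.1596] 0.0329 [0.4409, 0.1604] [202.0, 223.0]
blue [0.4652, 0.3939] 0.033 [0.4644, 0.3933] [435.0, 222.0]
cap [0.5645, 0.166] 0.0343 [0.5606, 0.1738] [232.0, 328.0]
foot [0.4441, 0.2158] 0.0348 [0.4523, 0.2131] [254.0, 229.0]
[[371.64829954   0.         319.1496724 ]
 [  0.         371.64829954 243.77068211]
 [  0.           0.           1.        ]]
```

Run:
```python
from h import *
im=wrist()
hsv=cv2.cvtColor(im['pixels'],cv2.COLOR_BGR2HSV)
print(hsv[213,319],hsv[220,310],hsv[205,330],back(im,[[319,213]],.012))
m=cv2.inRange(hsv,(8,60,80),(20,200,255))[150:270,260:380]
m=cv2.morphologyEx(cv2.morphologyEx(m,cv2.MORPH_CLOSE,np.ones((5,5))),cv2.MORPH_OPEN,np.ones((9,9)))
c=max(cv2.findContours(m,cv2.RETR_EXTERNAL,cv2.CHAIN_APPROX_NONE)[0],key=cv2.contourArea)
e=cv2.fitEllipse(c); print(e, back(im,[[e[0][0]+260,e[0][1]+150]],.012))
```

```text
[ 15 118 197] [ 15 114 226] [ 15 117 209] [[0.44549179 0.27743654 0.012     ]]
((61.15254211425781, 58.023258209228516), (63.74851608276367, 65.30829620361328), 132.71778869628906) [[0.44084109 0.28001045 0.012     ]]
```

>>> move_arm(series="0 0 6 -6 1; 0 0.1 12 -6 1; 0 0.1 17 -6 1; 0 0.1 20.5 -6 1; 0 0.1 21.7 -6 1; 0 0.1 21.7 -6 -1; 0 0.1 21.7 -6 -1; 0 0.1 21.7 -6 -1", force=40)

```text
time_s: 8.82
position: [0.4439, 0.2787, -0.0001]
tool_rot: [[-1.0, 0.004, 0.003], [0.004, 1.0, 0.001], [-0.003, 0.001, -1.0]]
ft_force: [0.6, -2.5, 7.7]
grip_width: 0.0618
gripper_force: 44.1
```

>>> move_arm(series="0 0 -5 0 -1; -1 -5 -10 0 -1; -3 -11 -14 0 -1; -5 -17 -15 0 -1; -7 -23 -15 0 -1; -9 -29 -15 0 -1; -10 -34 -15 0 -1; -10.3 -36.5 -15 0 -1")

```text
time_s: 9.82
position: [0.5447, -0.0898, 0.149]
tool_rot: [[-1.0, 0.006, 0.001], [0.006, 1.0, -0.001], [-0.001, -0.001, -1.0]]
ft_force: [0.0, 0.5, -0.9]
grip_width: 0.0616
gripper_force: 44.1
```

Run:
```python
from h import *
s=observe();print(s['position'],s['grip_width'],s['gripper_force'])
a=save('scene','s3.png');b=save('wrist','w3.png')
b=dict(b);b['fe']=1;print(ring(a),ring(b))
cv2.imwrite('pics/c3.png',np.hstack([cv2.resize(a['pixels'][130:330,200:400],(400,400)),cv2.resize(b['pixels'],(400,400))]))
```

```text
[ 0.54467176 -0.08977906  0.14896386] 0.06161560880467122 44.09107446670532
(49, [0.5452, -0.0867, 0.0342]) (3221, [0.5497, -0.0863, 0.0364])
```

View pics/c3.png

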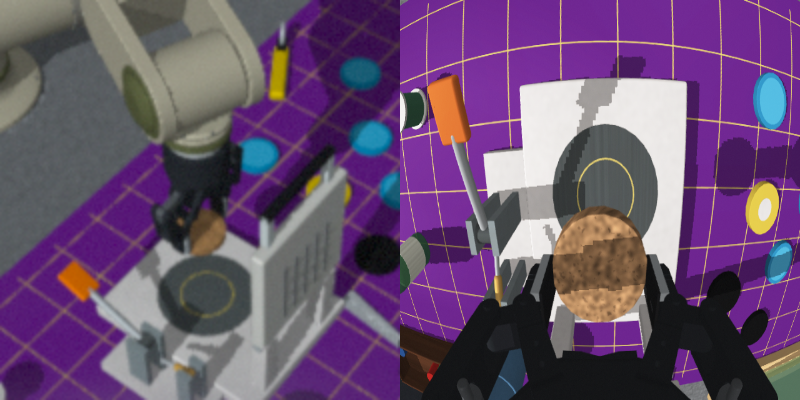

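The left crop shows the cork held at (207,232) and the right crop shows it at (600,263) above the bed. I need to know whether it is held flat and centred, so I'll fit its outline in the wrist view.

```bash
cat >> h.py <<'E'
from scipy.optimize import least_squares
def proj(im,P):
    K=np.array(im['camera_matrix'],float); r=np.array(im['rvec'],float).reshape(3,1); t=np.array(im['tvec'],float).reshape(3,1)
    P=np.array(P,float).reshape(-1,1,3)
    if im.get('fe'): return cv2.fisheye.projectPoints(P,r,t,K,np.zeros(4))[0].reshape(-1,2)
    return cv2.projectPoints(P,r,t,K,None)[0].reshape(-1,2)
def fitdisc(im,mask,c0,th,tilt=False,r=.032):
    """silhouette fit: disc of thickness th at c0 (middle); solves x,y(,z, tilts) to match mask hull"""
    cs=cv2.findContours(mask,cv2.RETR_EXTERNAL,cv2.CHAIN_APPROX_NONE)[0]
    c=cv2.convexHull(max(cs,key=cv2.contourArea)).reshape(-1,2).astype(float)
    a=np.linspace(0,2*np.pi,90)
    D=np.r_[[(r*np.cos(q),r*np.sin(q),s*th/2) for q in a for s in(-1,1)]]
    def hull(p):
        Q=D.copy()
        if tilt: Q=Q@cv2.Rodrigues(np.array([p[2],p[3],0.]))[0].T
        z=c0[2]+(p[4] if tilt else 0)
        return cv2.convexHull(proj(im,Q+[p[0],p[1],z]).astype(np.float32))
    def res(p):
        h=hull(p); return np.array([cv2.pointPolygonTest(h,(float(u),float(v)),True) for u,v in c])
    f=least_squares(res,list(c0[:2])+([0,0,0] if tilt else []),diff_step=1e-3,loss='soft_l1')
    return f.x.round(4).tolist(),round(float(np.abs(f.fun).mean()),2),len(c)
def cmask(im,col,near,rad=45):
    hsv=cv2.cvtColor(im['pixels'],cv2.COLOR_BGR2HSV); m=cv2.inRange(hsv,*COL[col])
    if near is not None:
        k=np.zeros_like(m); cv2.circle(k,tuple(int(round(v)) for v in near),rad,255,-1); m&=k
    m=cv2.morphologyEx(m,cv2.MORPH_CLOSE,np.ones((7,7))); return cv2.morphologyEx(m,cv2.MORPH_OPEN,np.ones((5,5)))
E
python3 - <<'E'
from h import *
s=observe();p=s['position']
im=wrist(); c0=[p[0],p[1],p[2]+.006]; print(p)
n=proj(im,c0)[0]; print(n)
COL['foot']=((6,60,40),(20,200,255))
m=cmask(im,'foot',n,100); x,y,w,h=cv2.boundingRect(m); print(x,y,w,h)
print(fitdisc(im,m,c0,.012),fitdisc(im,m,c0,.012,True))
v=im['pixels'].copy(); v[m==0]//=3
a=np.linspace(0,6.28,100)
for z in(0,.012): cv2.polylines(v,[proj(im,np.c_[p[0]+.032*np.cos(a),p[1]+.032*np.sin(a),p[2]+z+0*a]).astype(np.int32)],True,(0,0,255))
cv2.imwrite('pics/w4.png',v[180:480,150:500])
im2=optics.get_image('scene'); n=proj(im2,c0)[0]; m=cmask(im2,'foot',n,25); print(n,fitdisc(im2,m,c0,.012,True))
E
```

```text
[ 0.54469437 -0.09024171  0.14879449]
[319.3796559  325.29990392]
244 247 152 140
([0.543, -0.0904], 0.99, 47) ([0.5438, -0.0904, -0.0043, 0.0091, -0.0019], 0.31, 47)
[300.31179697 245.99038459] ([0.4401, 0.0399, 0.7293, -0.3871, -0.2113], 0.41, 13)
```

View pics/w4.png

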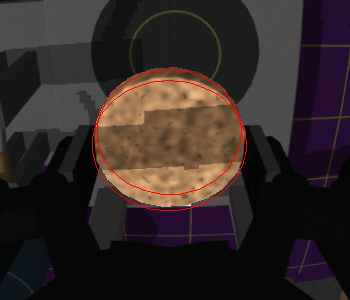

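The wrist model fits the cork to 0.3 px (ring at (175,40) in the crop), so it is flat and about 1 mm off the TCP. Now I'll measure the bed ring in the same view, with the cork masked out.

```bash
cat >> h.py <<'E'
def ring2(im,excl=None,z=.022):
    hsv=cv2.cvtColor(im['pixels'],cv2.COLOR_BGR2HSV)
    v,u=np.mgrid[0:480,0:640]; P=back(im,np.c_[u.ravel(),v.ravel()],z)[:,:2]
    d=np.hypot(*(P-[.547,-.0865]).T); h=hsv.reshape(-1,3).astype(int)
    ok=np.ones(len(P),bool) if excl is None else (cv2.dilate(excl,np.ones((9,9))).ravel()==0)
    s=ok&(abs(d-.035)<.007)&(h[:,0]>15)&(h[:,0]<35)&(h[:,1]>60)
    A=P[s]
    r=least_squares(lambda p:np.hypot(A[:,0]-p[0],A[:,1]-p[1])-.035,[.547,-.0865],loss='soft_l1',f_scale=.001)
    # dark bed outline: edge radius fit via brightness
    dk=ok&(d<.085)&(h[:,2]<110)&(h[:,1]<60)
    return len(A),r.x.round(4).tolist(),round(float(np.abs(r.fun).mean()),4)
E
python3 - <<'E'
from h import *
COL['foot']=((6,60,40),(20,200,255))
im=wrist(); p=observe()['position']; n=proj(im,[p[0],p[1],p[2]+.006])[0]
print(ring2(im,cmask(im,'foot',n,100)),p)
E
```

```text
(506, [0.5473, -0.0862], 0.0007) [ 0.54398301 -0.08615944  0.14867353]
```

Run:
```python
from h import *
COL['foot']=((6,60,40),(20,200,255))
for i in range(4):
    im=wrist(); s=observe();p=s['position']; 
    n=proj(im,[p[0],p[1],p[2]+.006])[0]; m=cmask(im,'foot',n,100)
    print(s['time_s'],p.round(4),s['q'][:2].round(2),ring2(im,m),fitdisc(im,m,[p[0],p[1],p[2]+.004],.012,True)[0])
```

```text
10.125 [ 0.544  -0.0858  0.1487] [-21.29  26.09] (514, [0.5474, -0.0862], 0.0007) [0.5432, -0.0863, 0.0, -0.0001, -0.0001]
10.175 [ 0.544  -0.0856  0.1486] [-21.27  26.09] (520, [0.5474, -0.0862], 0.0007) [0.5432, -0.086, -0.0004, 0.0061, 0.0]
10.225 [ 0.5441 -0.0857  0.1486] [-21.27  26.1 ] (519, [0.5474, -0.0862], 0.0007) [0.5431, -0.0858, -0.0017, 0.0123, 0.0002]
10.275 [ 0.5441 -0.0858  0.1486] [-21.28  26.1 ] (514, [0.5474, -0.0862], 0.0007) [0.5433, -0.0859, -0.0004, 0.0012, -0.0]
```

>>> move_arm(series="-0.42 0 5 0 -1; -0.42 0 9 0 -1; -0.42 0 11.5 0 -1; -0.42 0 12.3 0 -1; -0.42 0 12.4 0 -1; -0.42 0 12.4 0 -1")

```text
time_s: 11.02
position: [0.549, -0.0869, 0.0254]
tool_rot: [[-1.0, 0.004, 0.002], [0.004, 1.0, -0.001], [-0.002, -0.001, -1.0]]
ft_force: [0.7, 1.0, -0.1]
grip_width: 0.0614
gripper_force: 44.1
```

>>> move_arm(series="0 0 0 0 0.6; 0 0 0 0 1; 0 0 0 0 1; 0 0 -5 0 1; 0 0 -10 0 1; 0 0 -15 0 1; 0 0 -15 0 1")

```text
time_s: 11.9
position: [0.5498, -0.0874, 0.1782]
tool_rot: [[-1.0, 0.004, 0.007], [0.004, 1.0, -0.003], [-0.007, -0.003, -1.0]]
ft_force: [-0.1, -0.5, -1.3]
grip_width: 0.0855
gripper_force: 0.0
```

```bash
cat > chk.py <<'E'
from h import *
import sys
COL['foot']=((6,60,40),(20,200,255))
def chk(col,zm,th,near=None):
    im=wrist(); s=observe(); c0=[.5474,-.0862,zm]
    n=proj(im,c0)[0]; m=cmask(im,col,n,110 if near is None else near)
    print(s['time_s'],np.round(s['position'],4),n.round(),fitdisc(im,m,c0,th,True))
    return im,m
E
python3 - <<'E'
from chk import *
chk('foot',.028,.012)
E
```

```text
11.95 [ 0.5488 -0.087   0.1757] [321. 221.] ([0.5475, -0.087, -0.0464, 0.0719, -0.0009], 0.15, 35)
```

>>> move_arm(series="2 5 0 0 1; 4 10 0.5 0 1; 6 15 1 0 1; 8 20 2 0 1; 10.7 24.6 2.5 0 1; 10.7 24.6 2.5 0 1; 10.7 24.6 2.5 0 1")

```text
time_s: 12.82
position: [0.4424, 0.1593, 0.1486]
tool_rot: [[-1.0, 0.004, -0.001], [0.004, 1.0, -0.0], [0.001, -0.0, -1.0]]
ft_force: [-0.6, -0.9, 0.7]
grip_width: 0.0855
gripper_force: 0.0
```

```bash
cat > pk.py <<'E'
from h import *
import sys
def pick(x,y,col='blue',th=.01):
    for i in range(2):
        im=wrist(); s=observe(); c0=[x,y,th/2]; n=proj(im,c0)[0]; m=cmask(im,col,n,75)
        f=fitdisc(im,m,c0,th); p=np.array(s['position'])
    d=np.array([f[0][0]-p[0],f[0][1]-p[1],.0005-p[2]])
    print(s['time_s'],p.round(4),f,'tool shift cm',(100*R().T@d).round(2))
    for k,z,t in (('blue',.01,.01),('cap',.012,.012)):
        for q in discs(im,k,z): print(k,q[0],q[1])
if __name__=='__main__': pick(float(sys.argv[1]),float(sys.argv[2]),*( [sys.argv[3],float(sys.argv[4])] if len(sys.argv)>3 else []))
E
python3 pk.py .441 .159
```

```text
12.925 [0.4429 0.1587 0.1489] ([0.4422, 0.1581], 0.77, 32) tool shift cm [ 0.07 -0.06 14.84]
blue [0.642, 0.2305] 0.0353
blue [0.5469, 0.2926] 0.0333
blue [0.4652, 0.3914] 0.035
blue [0.4415, 0.1582] 0.0323
cap [0.5633, 0.1621] 0.0345
```

>>> move_arm(series="0 -0.06 6 0 1; 0 -0.06 11 0 1; 0 -0.06 14 0 1; 0 -0.06 14.8 0 1; 0 -0.06 14.8 0 -1; 0 -0.06 14.8 0 -1; 0 -0.06 14.8 0 -1; 0 -0.06 14.8 0 -1")

```text
time_s: 13.92
position: [0.4433, 0.1588, 0.0029]
tool_rot: [[-1.0, 0.004, 0.003], [0.004, 1.0, -0.0], [-0.003, -0.0, -1.0]]
ft_force: [-1.4, -1.8, 6.5]
grip_width: 0.0606
gripper_force: 42.5
```

>>> move_arm(series="0 0 -5 0 -1; -1 -3 -10 0 -1; -3 -8 -14.5 0 -1; -5 -13 -15 0 -1; -7.5 -18 -15 0 -1; -10 -22 -15 0 -1; -10.6 -24.4 -15 0 -1; -10.6 -24.4 -15 0 -1")

```text
time_s: 14.92
position: [0.5477, -0.0869, 0.152]
tool_rot: [[-1.0, 0.007, 0.001], [0.007, 1.0, -0.0], [-0.001, -0.0, -1.0]]
ft_force: [-0.7, 0.7, 0.1]
grip_width: 0.0602
gripper_force: 43.3
```

```bash
cat > pl.py <<'E'
from h import *
import sys
COL['foot']=((6,60,40),(20,200,255))
def place(zb,col='blue',th=.01):
    for i in range(3):
        im=wrist(); s=observe(); p=np.array(s['position']); c0=[p[0],p[1],p[2]+.004]
        n=proj(im,c0)[0]; m=cmask(im,col,n,105)
    f=fitdisc(im,m,c0,th,True)
    h=np.array([f[0][0],f[0][1],c0[2]+f[0][4]-th/2]); d=np.array([.5474,-.0864,zb+.0005])-h
    print(s['time_s'],p.round(4),s['grip_width'],f,'held bottom',h.round(4),'shift cm',(100*R().T@d).round(2))
    return im
if __name__=='__main__': place(float(sys.argv[1]),*( [sys.argv[2],float(sys.argv[3])] if len(sys.argv)>2 else []))
E
python3 pl.py .034
```

```text
15.075 [ 0.5471 -0.0846  0.1519] 0.060153482183633554 ([0.5477, -0.0851, 0.0011, 0.0057, -0.0045], 0.46, 43) held bottom [ 0.5477 -0.0851  0.1464] shift cm [ 0.03 -0.13 11.19]
```

>>> move_arm(series="0 -0.15 5 0 -1; 0 -0.15 9 0 -1; 0 -0.15 10.8 0 -1; 0 -0.15 11.1 0 -1; 0 -0.15 11.2 0 -1; 0 -0.15 11.2 0 -1; 0 -0.15 11.2 0 -1")

```text
time_s: 15.95
position: [0.5477, -0.087, 0.04]
tool_rot: [[-1.0, 0.004, 0.001], [0.004, 1.0, -0.0], [-0.001, -0.0, -1.0]]
ft_force: [-0.3, -0.6, 0.1]
grip_width: 0.0606
gripper_force: 43.4
```

>>> move_arm(series="0 0 0.1 0 -1; 0 0 0.2 0 -1; 0 0 0.25 0 -1; 0 0 0.25 0 -1")

```text
time_s: 16.45
position: [0.5474, -0.087, 0.037]
tool_rot: [[-1.0, 0.004, 0.0], [0.004, 1.0, -0.0], [-0.0, -0.0, -1.0]]
ft_force: [-2.0, -0.7, 3.7]
grip_width: 0.0604
gripper_force: 44.1
```

>>> move_arm(series="0 0 0 0 0.6; 0 0 0 0 1; 0 0 0 0 1; 0 0 -5 0 1; 0 0 -10 0 1; 0 0 -14 0 1; 0 0 -14 0 1; 0 0 -14 0 1")

```text
time_s: 17.45
position: [0.547, -0.0868, 0.1759]
tool_rot: [[-1.0, 0.004, -0.001], [0.004, 1.0, 0.001], [0.001, 0.001, -1.0]]
ft_force: [-0.6, 0.2, 0.8]
grip_width: 0.0852
gripper_force: 0.0
```

```bash
cat >> chk.py <<'E'
if __name__=='__main__': chk(sys.argv[1],float(sys.argv[2]),float(sys.argv[3]))
E
python3 chk.py blue .039 .01
```

```text
17.5 [ 0.5469 -0.0868  0.1755] [320. 230.] ([0.5477, -0.0871, -0.0222, 0.0633, -0.0023], 0.21, 38)
```

>>> move_arm(series="0 5.4 0 0 1; 0 10.8 0 0 1; 0 16.2 1 0 1; 0 21.6 2 0 1; 0 27 2.5 0 1; -0.3 32.4 2.8 0 1; -0.4 37.6 2.8 0 1; -0.4 37.6 2.8 0 1")

```text
time_s: 18.5
position: [0.5519, 0.292, 0.1468]
tool_rot: [[-1.0, 0.0, -0.003], [0.0, 1.0, -0.0], [0.003, -0.0, -1.0]]
ft_force: [0.6, -0.3, 0.2]
grip_width: 0.0859
gripper_force: 0.0
```

```bash
python3 pk.py .552 .290
```

```text
18.6 [0.5525 0.289  0.1473] ([0.555, 0.2898], 0.8, 38) tool shift cm [-0.29  0.1  14.68]
blue [0.644, 0.2317] 0.0339
blue [0.5541, 0.2896] 0.0326
blue [0.4663, 0.394] 0.0328
cap [0.5648, 0.165] 0.0343
cap [0.381, 0.2984] 0.0336
```

>>> move_arm(series="-0.2 0.06 6 0 1; -0.25 0.06 11 0 1; -0.25 0.06 14 0 1; -0.25 0.06 14.7 0 1; -0.25 0.06 14.7 0 -1; -0.25 0.06 14.7 0 -1; -0.25 0.06 14.7 0 -1; -0.25 0.06 14.7 0 -1")

```text
time_s: 19.6
position: [0.5611, 0.2911, 0.0101]
tool_rot: [[-1.0, 0.004, 0.017], [0.004, 1.0, 0.005], [-0.017, 0.005, -1.0]]
ft_force: [-0.9, 5.7, 39.4]
grip_width: 0.0157
gripper_force: 19.7
```

>>> move_arm(series="0 0 -5 0 -1; 0 -5 -10 0 -1; 0 -11 -15 0 -1; 0.3 -17 -15.5 0 -1; 0.5 -23 -15.5 0 -1; 0.7 -29 -15.5 0 -1; 0.7 -34.5 -15.5 0 -1; 0.7 -37.5 -15.5 0 -1")

```text
time_s: 20.6
position: [0.5468, -0.0884, 0.1586]
tool_rot: [[-1.0, 0.007, 0.003], [0.007, 1.0, -0.001], [-0.003, -0.001, -1.0]]
ft_force: [0.7, -0.4, -0.9]
grip_width: -0.0001
gripper_force: 0.0
```

```bash
python3 pl.py .044
```

```text
20.75 [ 0.547  -0.0869  0.1582] -8.887999210101157e-05 ([0.5581, -0.0873, -0.0011, 0.5782, -0.1284], 2.09, 28) held bottom [ 0.5581 -0.0873  0.0288] shift cm [ 1.07  0.08 -1.57]
```

The second grip closed on nothing, so I'll go back to a hover over that spot and look.

>>> move_arm(series="0 5.4 0 0 1; 0 10.8 0 0 1; 0 16.2 0 0 1; 0 21.6 0 0 1; 0 27 0 0 1; 0 32.4 0 0 1; 0 35 0 0 1; 0 35 0 0 1")

```text
time_s: 21.75
position: [0.5474, 0.2673, 0.1575]
tool_rot: [[-1.0, 0.0, 0.001], [0.0, 1.0, 0.001], [-0.001, 0.001, -1.0]]
ft_force: [-0.2, -0.6, -0.5]
grip_width: 0.0858
gripper_force: 0.0
```

Run:
```python
from h import *
im=wrist(); cv2.imwrite('pics/w5.png',im['pixels'])
for k,z in (('blue',.01),('cap',.012)):
    for q in discs(im,k,z): print(k,q[0],q[1],q[3])
```

```text
blue [0.6443, 0.2327] 0.0338 [281.0, 326.0]
blue [0.5543, 0.2892] 0.0326 [345.0, 232.0]
blue [0.4666, 0.3937] 0.033 [473.0, 131.0]
cap [0.5624, 0.1696] 0.0393 [203.0, 242.0]
cap [0.3769, 0.3072] 0.0436 [371.0, 15.0]
```

View pics/w5.png

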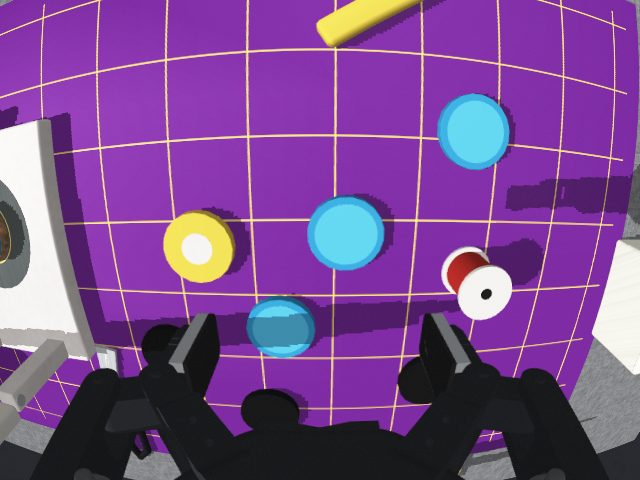

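The disc is untouched at (345,232), so the pads were too high and slid over its top. I'll go about 6 mm lower. Settled measurement first.

```bash
python3 pk.py .5543 .2892|head -1; python3 pk.py .6443 .2325|head -1; python3 pk.py .4665 .3935|head -1
```

```text
21.9 [0.5482 0.2643 0.1573] ([0.5555, 0.2891], 0.72, 38) tool shift cm [-0.71  2.48 15.68]
22.0 [0.5485 0.2639 0.1572] ([0.647, 0.2312], 0.82, 30) tool shift cm [-9.87 -3.21 15.67]
22.1 [0.5486 0.2639 0.157 ] ([0.4664, 0.3955], 0.7, 35) tool shift cm [ 8.29 13.12 15.65]
```

>>> move_arm(series="-0.6 2.5 4 0 1; -0.6 2.5 10 0 1; -0.6 2.5 14 0 1; -0.6 2.5 16 0 1; -0.6 2.5 16.3 0 1; -0.6 2.5 16.3 0 -1; -0.6 2.5 16.3 0 -1; -0.6 2.5 16.3 0 -1")

```text
time_s: 23.1
position: [0.5554, 0.2897, -0.0046]
tool_rot: [[-1.0, 0.004, 0.003], [0.004, 1.0, 0.001], [-0.003, 0.001, -1.0]]
ft_force: [-0.6, -1.0, 7.2]
grip_width: 0.0621
gripper_force: 44.2
```

>>> move_arm(series="0 0 -5 0 -1; 0 -5 -10 0 -1; 0 -11 -16 0 -1; 0.3 -17 -16.5 0 -1; 0.5 -23 -16.5 0 -1; 0.7 -29 -16.5 0 -1; 0.7 -34.5 -16.5 0 -1; 0.7 -37.5 -16.5 0 -1")

```text
time_s: 24.1
position: [0.5456, -0.088, 0.1594]
tool_rot: [[-1.0, 0.006, 0.001], [0.006, 1.0, -0.0], [-0.001, -0.0, -1.0]]
ft_force: [1.3, 0.1, -1.1]
grip_width: 0.0619
gripper_force: 44.3
```

```bash
python3 pl.py .044
```

```text
24.25 [ 0.5458 -0.0869  0.1591] 0.061812363688514595 ([0.5267, -0.0858, -0.6912, -0.3596, 0.0205], 1.99, 40) held bottom [ 0.5267 -0.0858  0.1786] shift cm [-2.06 -0.04 13.41]
```

```bash
cat > pl2.py <<'E'
from h import *
import sys
def place(zb,col,th,off):
    for i in range(2):
        im=wrist(); s=observe(); p=np.array(s['position']); c0=[p[0],p[1],p[2]+off+th/2]
        n=proj(im,c0)[0]; m=cmask(im,col,n,105)
    c=max(cv2.findContours(m,cv2.RETR_EXTERNAL,cv2.CHAIN_APPROX_NONE)[0],key=cv2.contourArea)
    c=cv2.convexHull(c).reshape(-1,2).astype(float); c=c[c[:,1]>n[1]+5]
    a=np.linspace(0,2*np.pi,90); D=np.r_[[(.032*np.cos(q),.032*np.sin(q),k*th/2) for q in a for k in(-1,1)]]
    def res(q):
        h=cv2.convexHull(proj(im,D+[q[0],q[1],c0[2]]).astype(np.float32)); return np.array([cv2.pointPolygonTest(h,(float(u),float(v)),True) for u,v in c])
    f=least_squares(res,c0[:2],diff_step=1e-3,loss='soft_l1')
    h=np.array([*f.x,p[2]+off]); d=np.array([.5474,-.0866,zb+.0005])-h
    print(s['time_s'],p.round(4),round(s['grip_width'],4),'held',h.round(4),'res',np.abs(f.fun).mean().round(2),len(c),'shift cm',(100*R().T@d).round(2))
    v=im['pixels'].copy()
    cv2.polylines(v,[cv2.convexHull(proj(im,D+[*f.x,c0[2]]).astype(np.int32))],True,(0,0,255)); cv2.imwrite('pics/'+sys.argv[5],v) if len(sys.argv)>5 else 0
place(float(sys.argv[1]),sys.argv[2],float(sys.argv[3]),float(sys.argv[4]))
E
python3 pl2.py .044 blue .01 .0046 w6.png
```

```text
24.35 [ 0.5458 -0.0848  0.1591] 0.0619 held [ 0.5447 -0.0856  0.1637] res 0.5 20 shift cm [-0.27 -0.1  11.92]
```

View pics/w6.png

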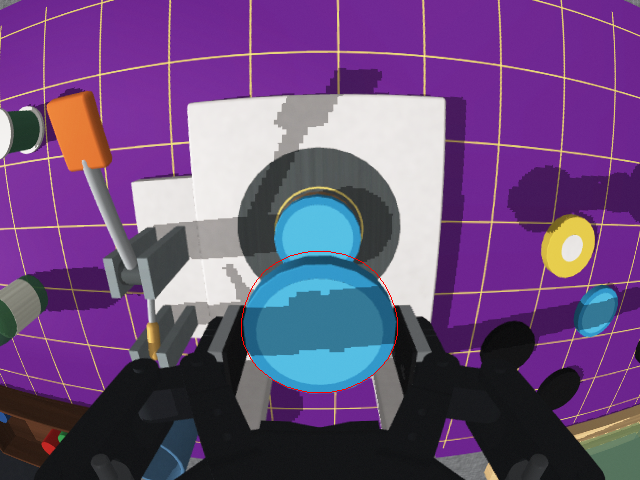

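The held disc's outline is at (320,322) and fits well. The first blue disc sits centred at (318,235). Lowering now.

>>> move_arm(series="-0.27 -0.12 5 0 -1; -0.27 -0.12 9 0 -1; -0.27 -0.12 11.3 0 -1; -0.27 -0.12 11.7 0 -1; -0.27 -0.12 11.9 0 -1; -0.27 -0.12 11.95 0 -1; -0.27 -0.12 11.95 0 -1")

```text
time_s: 25.22
position: [0.5489, -0.0866, 0.0401]
tool_rot: [[-1.0, 0.004, 0.001], [0.004, 1.0, -0.0], [-0.001, -0.0, -1.0]]
ft_force: [0.1, 0.3, -1.3]
grip_width: 0.0618
gripper_force: 44.3
```

>>> move_arm(series="0 0 0.1 0 -1; 0 0 0.1 0 -1; 0 0 0.1 0 0.6; 0 0 0.1 0 1; 0 0 0.1 0 1; 0 0 -5 0 1; 0 0 -11 0 1; 0 0 -12 0 1")

```text
time_s: 26.22
position: [0.55, -0.087, 0.1632]
tool_rot: [[-1.0, 0.004, 0.007], [0.004, 1.0, -0.003], [-0.007, -0.003, -1.0]]
ft_force: [-0.5, 0.2, 0.1]
grip_width: 0.0851
gripper_force: 0.0
```

```bash
python3 chk.py blue .049 .01
```

```text
26.275 [ 0.5495 -0.0869  0.1622] [321. 234.] ([0.5451, -0.0866, -0.0841, -0.1148, 0.0048], 0.56, 35)
```

>>> move_arm(series="-1.4 4.5 0 0 1; -2.8 9 0 0 1; -4.2 13.5 0 0 1; -5.6 18 0 0 1; -7 22.5 0 0 1; -8.4 27 0 0 1; -9.8 31.8 0 0 1; -9.8 31.8 0 0 1")

```text
time_s: 27.28
position: [0.6474, 0.234, 0.1565]
tool_rot: [[-1.0, 0.001, -0.003], [0.001, 1.0, -0.0], [0.003, -0.0, -1.0]]
ft_force: [-0.8, -1.1, 0.1]
grip_width: 0.0853
gripper_force: 0.0
```

```bash
python3 pk.py .646 .2315
```

```text
27.375 [0.6475 0.231  0.1574] ([0.6468, 0.2313], 0.8, 35) tool shift cm [ 0.02  0.04 15.69]
blue [0.6459, 0.2314] 0.0322
blue [0.548, -0.0939] 0.0256
blue [0.467, 0.3934] 0.0345
cap [0.567, 0.1639] 0.0327
```

>>> move_arm(series="0 0 5 0 1; 0 0.05 10 0 1; 0 0.05 14 0 1; 0 0.05 16 0 1; 0 0.05 16.35 0 1; 0 0.05 16.35 0 -1; 0 0.05 16.35 0 -1; 0 0.05 16.35 0 -1")

```text
time_s: 28.38
position: [0.6488, 0.2313, -0.0025]
tool_rot: [[-1.0, 0.004, 0.003], [0.004, 1.0, 0.0], [-0.003, 0.0, -1.0]]
ft_force: [-0.7, -1.8, 6.5]
grip_width: 0.0615
gripper_force: 44.2
```

>>> move_arm(series="0 0 -5 0 -1; 1 -4 -10 0 -1; 2.5 -9 -15 0 -1; 4 -14 -17 0 -1; 6 -19.5 -17.5 0 -1; 8 -25 -17.5 0 -1; 9.6 -29.5 -17.5 0 -1; 10 -31.8 -17.5 0 -1")

```text
time_s: 29.38
position: [0.5456, -0.0881, 0.1714]
tool_rot: [[-1.0, 0.006, 0.0], [0.006, 1.0, -0.0], [-0.0, -0.0, -1.0]]
ft_force: [0.5, 0.2, -0.4]
grip_width: 0.0618
gripper_force: 44.0
```

```bash
python3 pl2.py .054 blue .01 .0046
```

```text
29.475 [ 0.5462 -0.0881  0.1712] 0.0616 held [ 0.5412 -0.0901  0.1758] res 0.72 22 shift cm [-0.61  0.36 12.13]
```

```bash
python3 pl2.py .054 blue .01 .0025;python3 pl2.py .054 blue .01 .0025
```

```text
29.575 [ 0.5466 -0.0858  0.171 ] 0.062 held [ 0.5438 -0.0869  0.1735] res 0.45 22 shift cm [-0.35  0.03 11.9 ]
29.675 [ 0.5468 -0.0851  0.1709] 0.0619 held [ 0.544  -0.0856  0.1734] res 0.46 22 shift cm [-0.33 -0.1  11.89]
```

>>> move_arm(series="-0.3 -0.1 5 0 -1; -0.3 -0.1 9 0 -1; -0.3 -0.1 11.3 0 -1; -0.3 -0.1 11.7 0 -1; -0.3 -0.1 11.9 0 -1; -0.3 -0.1 11.95 0 -1; -0.3 -0.1 11.95 0 -1")

```text
time_s: 30.55
position: [0.5499, -0.0871, 0.0521]
tool_rot: [[-1.0, 0.004, 0.001], [0.004, 1.0, -0.0], [-0.001, -0.0, -1.0]]
ft_force: [-0.7, 0.3, -1.7]
grip_width: 0.0615
gripper_force: 44.0
```

>>> move_arm(series="0 0 0.1 0 -1; 0 0 0.1 0 -1; 0 0 0.1 0 0.6; 0 0 0.1 0 1; 0 0 0.1 0 1; 0 0 -5 0 1; 0 0 -11 0 1; 0 0 -11 0 1")

```text
time_s: 31.55
position: [0.5514, -0.0877, 0.1656]
tool_rot: [[-1.0, 0.004, 0.008], [0.004, 1.0, -0.003], [-0.008, -0.003, -1.0]]
ft_force: [0.7, -0.3, -1.8]
grip_width: 0.0855
gripper_force: 0.0
```

Run:
```python
from chk import *
im,m=chk('blue',.059,.01)
c=max(cv2.findContours(m,cv2.RETR_EXTERNAL,cv2.CHAIN_APPROX_NONE)[0],key=cv2.contourArea)
c0=[.5474,-.0862,.059]; print(fitdisc(im,m,c0,.01))
x,y,w,h=cv2.boundingRect(c); cv2.imwrite('pics/w7.png',cv2.resize(im['pixels'][y-60:y+h+40,x-60:x+w+60],None,fx=2,fy=2))
```

```text
31.6 [ 0.5502 -0.0873  0.163 ] [322. 235.] ([0.5425, -0.0882, 0.4566, -0.3528, 0.0096], 0.5, 36)
([0.5466, -0.0872], 1.3, 36)
```

View pics/w7.png

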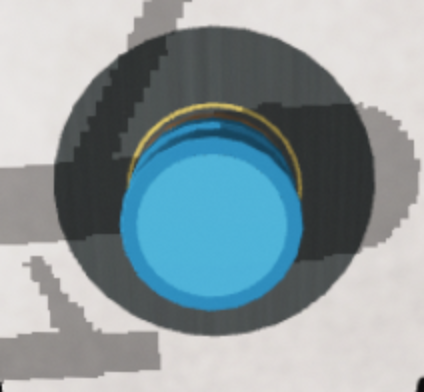

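The crop shows the stack at (212,225) looking neat over the ring. On to the fourth blue disc.

>>> move_arm(series="1 6 0 0 1; 2 12 0 0 1; 3 18 0 0 1; 4 24 0 0 1; 5 30 0 0 1; 6.3 36 0 0 1; 7.6 42 0 0 1; 8.2 48 0 0 1")

```text
time_s: 32.6
position: [0.4684, 0.3949, 0.1597]
tool_rot: [[-1.0, 0.004, -0.002], [0.004, 1.0, -0.001], [0.002, -0.001, -1.0]]
ft_force: [0.6, -0.8, -0.1]
grip_width: 0.0851
gripper_force: 0.0
```

>>> move_arm(series="0 0 0 0 1; 0 0 0 0 1")

```text
time_s: 32.85
position: [0.4693, 0.3926, 0.1599]
tool_rot: [[-1.0, 0.004, -0.002], [0.004, 1.0, -0.002], [0.002, -0.002, -1.0]]
ft_force: [-0.4, -0.2, -0.6]
grip_width: 0.0854
gripper_force: 0.0
```

```bash
python3 pk.py .467 .3945
```

```text
32.95 [0.4699 0.392  0.1607] ([0.4663, 0.3953], 0.72, 37) tool shift cm [ 0.34  0.35 16.02]
blue [0.4657, 0.3953] 0.0322
cap [0.5616, 0.1698] 0.0395
```

>>> move_arm(series="0.3 0.3 5 0 1; 0.3 0.3 10 0 1; 0.3 0.3 14 0 1; 0.3 0.3 16.2 0 1; 0.3 0.3 16.65 0 1; 0.3 0.3 16.65 0 -1; 0.3 0.3 16.65 0 -1; 0.3 0.3 16.65 0 -1")

```text
time_s: 33.95
position: [0.4675, 0.3964, -0.0035]
tool_rot: [[-1.0, 0.004, 0.003], [0.004, 1.0, 0.001], [-0.003, 0.001, -1.0]]
ft_force: [0.8, -1.7, 6.9]
grip_width: 0.0622
gripper_force: 44.1
```

>>> move_arm(series="0 0 -5 0 -1; -0.5 -4 -10 0 -1; -1.5 -10 -15 0 -1; -2.7 -16 -17 0 -1; -4 -22 -18.5 0 -1; -5 -28 -18.5 0 -1; -6 -34 -18.5 0 -1; -7 -40 -18.5 0 -1")

```text
time_s: 34.95
position: [0.5328, 0.0075, 0.1806]
tool_rot: [[-1.0, 0.004, 0.001], [0.004, 1.0, -0.0], [-0.001, -0.0, -1.0]]
ft_force: [0.6, 0.4, -0.7]
grip_width: 0.0621
gripper_force: 44.2
```

>>> move_arm(series="-0.6 -5 0 0 -1; -1.2 -8.2 0 0 -1; -1.2 -8.2 0 0 -1; -1.2 -8.2 0 0 -1")

```text
time_s: 35.45
position: [0.5442, -0.0719, 0.18]
tool_rot: [[-1.0, 0.004, 0.0], [0.004, 1.0, 0.0], [-0.0, 0.0, -1.0]]
ft_force: [-0.5, 0.4, -0.2]
grip_width: 0.0617
gripper_force: 44.2
```

```bash
python3 pl2.py .064 blue .01 .004;python3 pl2.py .064 blue .01 .004
```

```text
35.55 [ 0.5442 -0.0715  0.18  ] 0.0615 held [ 0.5417 -0.0718  0.184 ] res 0.63 22 shift cm [-0.58 -1.48 11.95]
35.65 [ 0.5443 -0.0716  0.18  ] 0.062 held [ 0.5418 -0.0716  0.184 ] res 0.6 21 shift cm [-0.57 -1.5  11.95]
```

>>> move_arm(series="-0.52 -1.5 4 0 -1; -0.52 -1.5 8 0 -1; -0.52 -1.5 11 0 -1; -0.52 -1.5 11.6 0 -1; -0.52 -1.5 11.8 0 -1; -0.52 -1.5 11.9 0 -1; -0.52 -1.5 11.9 0 -1; -0.52 -1.5 11.9 0 -1")

```text
time_s: 36.65
position: [0.5497, -0.0876, 0.0613]
tool_rot: [[-1.0, 0.004, 0.001], [0.004, 1.0, -0.0], [-0.001, -0.0, -1.0]]
ft_force: [-0.0, 0.9, -1.4]
grip_width: 0.0617
gripper_force: 44.2
```

>>> move_arm(series="0 0 0.1 0 -1; 0 0 0.1 0 -1; 0 0 0.1 0 0.6; 0 0 0.1 0 1; 0 0 0.1 0 1; 0 0 -5 0 1; 0 0 -11 0 1; 0 0 -11 0 1")

```text
time_s: 37.65
position: [0.5513, -0.0882, 0.1752]
tool_rot: [[-1.0, 0.004, 0.009], [0.004, 1.0, -0.003], [-0.009, -0.003, -1.0]]
ft_force: [-0.8, 0.3, 0.1]
grip_width: 0.0852
gripper_force: 0.0
```

>>> move_arm(series="-0.2 5 0 0 1; -0.5 10 0 0 1; -0.8 15 0 0 1; -1.2 20 0 0 1; -1.8 25 0.5 0 1; -1.8 25 1 0 1; -1.8 25 1 0 1; -1.8 25 1 0 1")

```text
time_s: 38.65
position: [0.5687, 0.1613, 0.1607]
tool_rot: [[-1.0, 0.006, -0.0], [0.006, 1.0, -0.0], [0.0, -0.0, -1.0]]
ft_force: [0.4, -0.1, 0.3]
grip_width: 0.0853
gripper_force: 0.0
```

```bash
python3 pk.py .565 .165 cap .012
python3 - <<'E'
from h import *
a=optics.get_image('scene'); b=optics.get_image('wrist')
n=proj(a,[.5474,-.0865,.05])[0]; u,v=int(n[0]),int(n[1])
cv2.imwrite('pics/c8.png',np.hstack([cv2.resize(a['pixels'][v-40:v+40,u-40:u+40],(400,400),interpolation=cv2.INTER_CUBIC),cv2.resize(b['pixels'],(400,400))]))
E
```

```text
38.75 [0.5688 0.1613 0.1609] ([0.5672, 0.1623], 0.85, 37) tool shift cm [ 0.16  0.1  16.04]
blue [0.7268, -0.2565] 0.0223
cap [0.5665, 0.1626] 0.0328
cap [0.3778, 0.3035] 0.0425
```

View pics/c8.png

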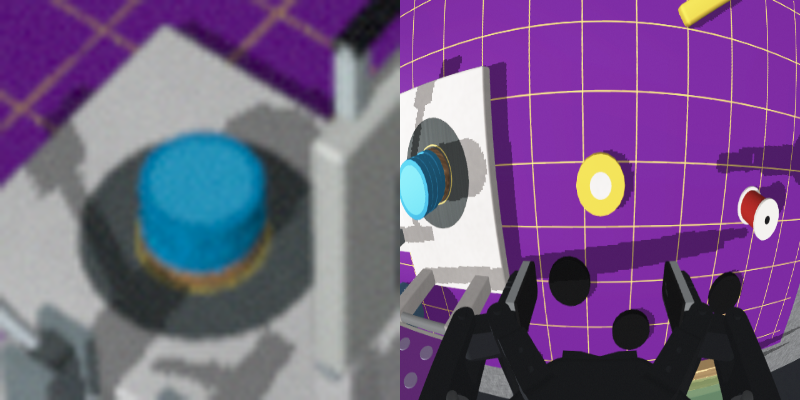

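The left crop shows the four blue discs neatly on the cork at (202,205). The cap is at (600,185) in the right crop. Now I'll grip the cap.

>>> move_arm(series="0.15 0.1 5 0 1; 0.15 0.1 10 0 1; 0.15 0.1 14 0 1; 0.15 0.1 16 0 1; 0.15 0.1 16.55 0 1; 0.15 0.1 16.55 0 -1; 0.15 0.1 16.55 0 -1; 0.15 0.1 16.55 0 -1")

```text
time_s: 39.85
position: [0.5679, 0.1634, -0.0033]
tool_rot: [[-1.0, 0.004, 0.003], [0.004, 1.0, 0.0], [-0.003, 0.0, -1.0]]
ft_force: [-0.4, -1.2, 6.6]
grip_width: 0.0619
gripper_force: 44.1
```

>>> move_arm(series="0 0 -6 0 -1; 0 0 -12 0 -1; 0.3 -3 -17 0 -1; 0.6 -8 -19.5 0 -1; 1 -13 -19.5 0 -1; 1.5 -18 -19.5 0 -1; 1.8 -23 -19.5 0 -1; 1.8 -24.9 -19.5 0 -1")

```text
time_s: 40.85
position: [0.5477, -0.0878, 0.1907]
tool_rot: [[-1.0, 0.007, 0.0], [0.007, 1.0, -0.0], [-0.0, -0.0, -1.0]]
ft_force: [-0.0, 1.0, -0.3]
grip_width: 0.062
gripper_force: 44.3
```

>>> move_arm(series="0 0 0 0 -1; 0 0 0 0 -1; 0 0 0 0 -1")

```text
time_s: 41.22
position: [0.5481, -0.0842, 0.1903]
tool_rot: [[-1.0, 0.002, -0.0], [0.002, 1.0, 0.0], [0.0, 0.0, -1.0]]
ft_force: [0.4, 0.3, -1.1]
grip_width: 0.0622
gripper_force: 44.3
```

```bash
python3 pl2.py .074 cap .012 .004;python3 pl2.py .074 cap .012 .004 w9.png
```

```text
41.325 [ 0.5481 -0.0846  0.1903] 0.0619 held [ 0.5455 -0.0845  0.1943] res 1.03 17 shift cm [-0.2  -0.21 11.98]
41.425 [ 0.5481 -0.085   0.1903] 0.0623 held [ 0.5454 -0.0849  0.1943] res 0.67 20 shift cm [-0.2  -0.17 11.98]
```

View pics/w9.png

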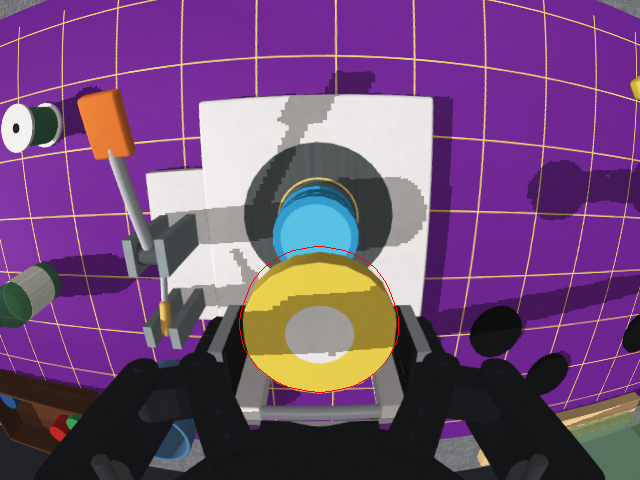

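The cap, held at (320,322), matches its outline to a pixel or two, and the stack is at (316,232). Placing it.

>>> move_arm(series="-0.17 -0.17 4 0 -1; -0.17 -0.17 8 0 -1; -0.17 -0.17 11 0 -1; -0.17 -0.17 11.6 0 -1; -0.17 -0.17 11.8 0 -1; -0.17 -0.17 11.95 0 -1; -0.17 -0.17 11.95 0 -1; -0.17 -0.17 11.95 0 -1")

```text
time_s: 42.42
position: [0.5499, -0.0874, 0.0713]
tool_rot: [[-1.0, 0.004, 0.001], [0.004, 1.0, -0.0], [-0.001, -0.0, -1.0]]
ft_force: [0.8, 0.4, -1.3]
grip_width: 0.0619
gripper_force: 44.3
```

>>> move_arm(series="0 0 0.1 0 -1; 0 0 0.1 0 -1; 0 0 0.1 0 0.6; 0 0 0.1 0 1; 0 0 0.1 0 1; 0 0 -5 0 1; 0 0 -11 0 1; 0 0 -11 0 1")

```text
time_s: 43.42
position: [0.5515, -0.0878, 0.1852]
tool_rot: [[-1.0, 0.004, 0.009], [0.004, 1.0, -0.003], [-0.009, -0.003, -1.0]]
ft_force: [0.7, -0.4, -0.9]
grip_width: 0.0853
gripper_force: 0.0
```

Run:
```python
from h import *
im=wrist(); im=wrist(); s=observe(); a=dict(optics.get_image('scene')); a['fe']=0
print(s['position'],s['q'].round(1))
c0=[.5474,-.0866,.080]
for i in (im,a):
    n=proj(i,c0)[0]; m=cmask(i,'cap',n,110 if i is im else 30); print(n,fitdisc(i,m,c0,.012))
print('base scene ring',ring(a))
n=proj(a,[.5474,-.0865,.05])[0]; u,v=int(n[0]),int(n[1])
cv2.imwrite('pics/c10.png',np.hstack([cv2.resize(a['pixels'][v-40:v+40,u-40:u+40],(400,400),interpolation=cv2.INTER_CUBIC),cv2.resize(im['pixels'],(400,400))]))
```

```text
[ 0.54959765 -0.08723026  0.18071848] [ -21.2   24.8   78.2   -0.    77.  -111. ]
[320.73640335 239.08028873] ([0.5487, -0.0874], 1.03, 32)
[302.97630934 263.7870077 ] ([0.5478, -0.0868], 0.5, 15)
base scene ring (227, [0.546, -0.0862, 0.0322])
```

View pics/c10.png

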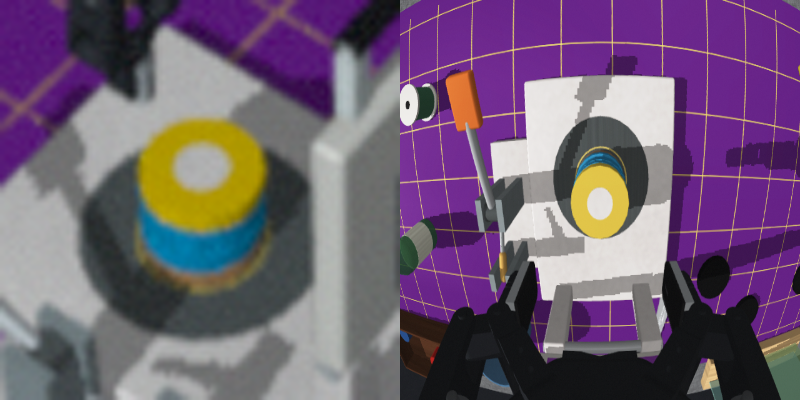

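The stack is complete and neat: cap at (202,168) on the left, stack centred on the ring on the right. Both cameras put the cap within about 1.5 mm of the centre. Next, up and turn for the lamp bar.

>>> move_arm(series="0 0 -3 10.5 0.5; 0 0 -6 21 0; 0 0 -9 31.5 -0.35; 0 0 -12 42 -0.35; 0 0 -15 52.5 -0.35; 0 0 -18 63 -0.35; 0 0 -20 73.5 -0.35; 0 0 -20.5 84 -0.35")

```text
time_s: 44.58
position: [0.5501, -0.0874, 0.3853]
tool_rot: [[-0.094, 0.996, -0.001], [0.996, 0.094, 0.0], [0.0, -0.001, -1.0]]
ft_force: [-0.1, -0.9, 0.4]
grip_width: 0.0278
gripper_force: 0.0
```

>>> move_arm(series="0 0 0 6 -0.35; 0 0 0 6 -0.35; 0 0 0 6 -0.35")

```text
time_s: 44.95
position: [0.5498, -0.0873, 0.3849]
tool_rot: [[0.002, 1.0, -0.002], [1.0, -0.002, 0.001], [0.001, -0.002, -1.0]]
ft_force: [-0.1, -0.2, 0.3]
grip_width: 0.0281
gripper_force: 0.0
```

Run:
```python
from h import *
im=wrist(); im=wrist(); s=observe(); print(s['time_s'],s['position'].round(4),R().round(3).tolist(),s['q'].round(1))
for c in ('scene','wrist','top'):
    print(c,[(np.round(d['point'],3).tolist(),round(d['score'],2)) for d in spotter.mark_of('lamp_bar',c)][:2])
```

```text
45.05 [ 0.5498 -0.0873  0.3853] [[0.003, 1.0, -0.001], [1.0, -0.003, 0.0], [0.0, -0.001, -1.0]] [-21.2  19.4  53.2  -0.  107.4 -21. ]
scene [([0.675, -0.088, 0.332], 0.8)]
wrist [([0.677, -0.089, 0.336], 0.97)]
top [([0.678, -0.086, 0.333], 0.66)]
```

>>> move_arm(series="0 4.5 0 0 -0.35; 0 9 0 0 -0.35; 0 12.6 0 0 -0.35; 0 12.6 0 0 -0.35; 0 12.6 4 0 -0.35; 0 12.6 6.8 0 -0.35; 0 12.6 6.8 0 -0.35")

```text
time_s: 46.08
position: [0.6746, -0.0877, 0.3166]
tool_rot: [[0.004, 1.0, -0.004], [1.0, -0.004, 0.001], [0.001, -0.004, -1.0]]
ft_force: [0.3, -0.3, 0.7]
grip_width: 0.0279
gripper_force: 0.0
```

>>> move_arm(series="0 0 0 0 -1; 0 0 0 0 -1; 0 0 0 0 -1; 0 0 0 0 -1", force=40)

```text
time_s: 46.58
position: [0.6757, -0.0879, 0.3199]
tool_rot: [[0.004, 1.0, 0.003], [1.0, -0.004, -0.001], [-0.001, 0.003, -1.0]]
ft_force: [-3.0, 0.5, 5.6]
grip_width: 0.0115
gripper_force: 39.5
```

>>> move_arm(series="0 -1.6 0.1 0 -1; 0 -3.1 0.3 0 -1; 0 -4.6 0.65 0 -1; 0 -6.1 1.05 0 -1; 0 -7.55 1.6 0 -1; 0 -8.95 2.2 0 -1; 0 -10.3 2.95 0 -1; 0 -11.6 3.75 0 -1")

```text
time_s: 47.58
position: [0.5605, -0.0893, 0.2815]
tool_rot: [[0.005, 1.0, 0.005], [1.0, -0.005, -0.005], [-0.005, 0.005, -1.0]]
ft_force: [2.8, -9.0, 5.3]
grip_width: 0.0114
gripper_force: 43.0
```

>>> move_arm(series="0 -1.25 0.9 0 -1; 0 -2.4 1.9 0 -1; 0 -3.5 2.95 0 -1; 0 -4.55 4.1 0 -1; 0 -5.5 5.3 0 -1; 0 -6.35 6.6 0 -1; 0 -7.1 7.9 0 -1; 0 -7.8 9.3 0 -1")

```text
time_s: 48.58
position: [0.4821, -0.0895, 0.1885]
tool_rot: [[0.005, 1.0, 0.003], [1.0, -0.005, -0.006], [-0.006, 0.003, -1.0]]
ft_force: [-1.0, -11.7, 2.7]
grip_width: 0.0116
gripper_force: 44.4
```

>>> move_arm(series="0 -0.45 1.05 0 -1; 0 -0.85 2.15 0 -1; 0 -1.15 3.25 0 -1; 0 -1.4 4.35 0 -1; 0 -1.65 5.5 0 -1; 0 -1.8 6.65 0 -1; 0 -1.85 7.4 0 -1; 0 -1.9 8.1 0 -1")

```text
time_s: 49.58
position: [0.4621, -0.0897, 0.1067]
tool_rot: [[0.003, 1.0, -0.002], [1.0, -0.003, -0.006], [-0.006, -0.002, -1.0]]
ft_force: [-10.3, -16.8, 3.2]
grip_width: 0.0115
gripper_force: 46.7
```

>>> move_arm(series="0 0 0.4 0 -1; 0 0 0.8 0 -1; 0 0 1.1 0 -1; 0 0 1.3 0 -1; 0 0 1.3 0 -1")

```text
time_s: 50.2
position: [0.4616, -0.0896, 0.0934]
tool_rot: [[0.003, 1.0, -0.003], [1.0, -0.003, -0.005], [-0.005, -0.003, -1.0]]
ft_force: [-11.4, -18.4, -1.5]
grip_width: 0.0113
gripper_force: 46.8
```

Run:
```python
from h import *
for c in ('scene','top','wrist'):
    optics.get_image(c)
    for t in ('lamp_bar','lever_pad'): print(c,t,[(np.round(d['point'],3).tolist(),round(d['score'],2)) for d in spotter.mark_of(t,c)][:1])
```

```text
scene lamp_bar [([0.459, -0.088, 0.115], 0.66)]
scene lever_pad [([0.457, -0.218, 0.126], 0.62)]
top lamp_bar []
top lever_pad [([0.461, -0.222, 0.13], 0.88)]
wrist lamp_bar [([0.459, -0.094, 0.119], 0.61)]
wrist lever_pad []
```

>>> move_arm(series="0 0 0.2 0 -1; 0 0 0.4 0 -1; 0 0 0.4 0 -1")

```text
time_s: 51.02
position: [0.4617, -0.0898, 0.0922]
tool_rot: [[0.003, 1.0, -0.001], [1.0, -0.003, -0.007], [-0.007, -0.001, -1.0]]
ft_force: [-22.4, -15.6, 32.6]
grip_width: 0.0112
gripper_force: 50.4
```

That pushes back with 33 N, so the lamp is on its stop. I'll relieve the load, let go and rise.

>>> move_arm(series="0 0 -0.4 0 -1; 0 0 -0.4 0 -1; 0 0 -0.4 0 -0.35; 0 0 -0.4 0 -0.35; 0 0 -0.4 0 -0.35; 0 0 -3 0 -0.35; 0 0 -8 0 -0.35; 0 0 -12 0 -0.35")

```text
time_s: 52.02
position: [0.4629, -0.0867, 0.2111]
tool_rot: [[0.004, 1.0, 0.001], [1.0, -0.004, -0.0], [-0.0, 0.001, -1.0]]
ft_force: [0.4, -0.6, 0.1]
grip_width: 0.0277
gripper_force: 0.0
```

Run:
```python
from h import *
ims={c:optics.get_image(c) for c in ('scene','top','wrist')}
for c in ims:
    for t in ('lamp_bar','lever_pad'): print(c,t,[(np.round(d['point'],3).tolist(),round(d['score'],2)) for d in spotter.mark_of(t,c)][:1])
a=ims['scene']['pixels'];cv2.imwrite('pics/c11.png',np.hstack([cv2.resize(a[190:350,220:380],(400,400)),cv2.resize(ims['wrist']['pixels'],(400,400))]))
print(observe()['position'])
```

```text
scene lamp_bar [([0.457, -0.089, 0.114], 0.96)]
scene lever_pad []
top lamp_bar [([0.464, -0.088, 0.112], 0.74)]
top lever_pad [([0.464, -0.219, 0.129], 0.69)]
wrist lamp_bar [([0.459, -0.091, 0.119], 0.65)]
wrist lever_pad [([0.459, -0.216, 0.124], 0.55)]
[ 0.46247122 -0.08675055  0.20832395]
```

View pics/c11.png

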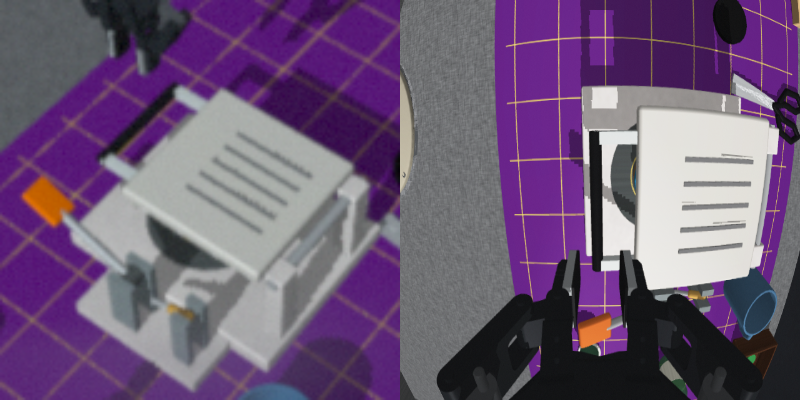

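The lamp is down level: bar along (140,125) on the left, lever pad at (48,203). Now I'll shut the fingers and press the lever pad.

>>> move_arm(series="-4 0 0 0 -1; -9 -0.1 0 0 -1; -13.1 -0.2 0 0 -1; -13.1 -0.2 3 0 -1; -13.1 -0.2 6 0 -1; -13.1 -0.2 7.5 0 -1; -13.1 -0.2 8.5 0 -1")

```text
time_s: 53.35
position: [0.46, -0.2179, 0.1236]
tool_rot: [[0.004, 1.0, -0.001], [1.0, -0.004, 0.001], [0.001, -0.001, -1.0]]
ft_force: [-1.2, -1.0, 8.2]
grip_width: -0.0005
gripper_force: 3.5
```

>>> move_arm(series="0 0 1 0 -1; 0 0 2 0 -1; 0 0 3 0 -1; 0 0 4 0 -1; 0 0 5 0 -1; 0 0 6 0 -1; 0 0 7 0 -1; 0 0 7.4 0 -1")

```text
time_s: 54.35
position: [0.4613, -0.2182, 0.0543]
tool_rot: [[0.004, 1.0, 0.004], [1.0, -0.004, -0.003], [-0.003, 0.004, -1.0]]
ft_force: [-15.4, 13.3, 75.4]
grip_width: 0.0002
gripper_force: 38.4
```

>>> move_arm(series="0 0 0.1 0 -1; 0 0 0.1 0 -1")

```text
time_s: 54.6
position: [0.4612, -0.2181, 0.0545]
tool_rot: [[0.004, 1.0, 0.005], [1.0, -0.004, -0.004], [-0.004, 0.005, -1.0]]
ft_force: [-14.9, 11.0, 64.1]
grip_width: 0.0002
gripper_force: 32.2
```

On its stop. Now I'll back off straight up and check.

>>> move_arm(series="0 0 -1 0 -1; 0 0 -4 0 -1; 0 0 -9 0 -1; 0 0 -15 0 -1; 0 -4 -18 0 -1; 0 -8 -18 0 -1; 0 -8 -18 0 -1; 0 -8 -18 0 -1")

```text
time_s: 55.6
position: [0.3807, -0.2178, 0.2291]
tool_rot: [[0.005, 1.0, 0.0], [1.0, -0.005, 0.0], [0.0, 0.0, -1.0]]
ft_force: [0.6, -0.2, 0.3]
grip_width: -0.0002
gripper_force: 0.0
```

Run:
```python
from h import *
ims={c:optics.get_image(c) for c in ('scene','top','wrist')}
for c in ims:
    for t in ('lamp_bar','lever_pad'): print(c,t,[(np.round(d['point'],3).tolist(),round(d['score'],2)) for d in spotter.mark_of(t,c)][:1])
a=ims['scene']['pixels'];cv2.imwrite('pics/c12.png',np.hstack([cv2.resize(a[190:350,220:380],(400,400)),cv2.resize(ims['wrist']['pixels'],(400,400))]))
s=observe();print(s['time_s'],s['position'],s['ft_force'])
```

```text
scene lamp_bar [([0.46, -0.088, 0.114], 0.81)]
scene lever_pad []
top lamp_bar [([0.461, -0.086, 0.116], 0.94)]
top lever_pad [([0.454, -0.217, 0.056], 0.84)]
wrist lamp_bar [([0.459, -0.093, 0.119], 0.9)]
wrist lever_pad [([0.45, -0.214, 0.052], 0.57)]
56.05 [ 0.38036521 -0.2175292   0.22915216] [0.86852584 0.4288888  0.43568829]
```

View pics/c12.png

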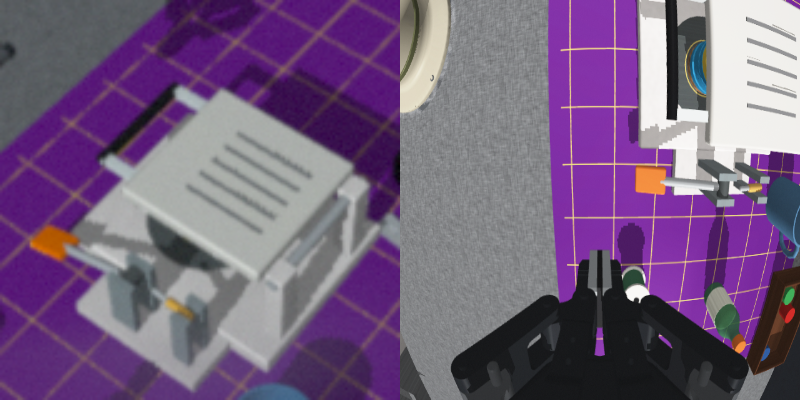

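The lever is latched, with the pad now at (55,242) and about 54 mm high. The lamp is level and the stack is in place under it. Handing in.

```bash
python3 -c "
from h import *
print(order.close_job())"
```

```text
the job is handed in; nothing more can be done
None
```

I handed the job in at about 56 s: the cork, four blue discs and yellow cap are stacked on the bed, the lamp is down on its stop and the lever is latched. `close_job` gave no verdict, so this rests on my last camera checks.

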